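Space the next drying tray clear of the dishes

ROBOT

A 7-joint arm with a two-finger parallel gripper is mounted at the origin on a cart in front of the work surface, level with it; the furniture and walls round the work are solid. World frame = base frame: x ahead of the robot, y to its left, z up, the work surface at z = 0. Lengths are in m, angles in rad, forces in N, time in s.
With the tool pointing down it reaches from about 0.425 to 0.825 m from the base axis. Payload 3.6 kg.
Tool frame: the origin (TCP) lies between the finger pads; the fingertips stand r.tcp_to_tips ahead of it and the grasp point (between the pads) lies 8 mm behind it (r.tcp_to_tips is the distance from the TCP to the fingertips, in m); z points along the fingers, y is the line along which they close (so a half turn about z gives the same grasp; the last joint's range is limited). The gripper opens to 93 mm and grips with 3 to 60 N. Pads are 15 mm wide; open, the fingers measure 128 mm over their backs; the gripper's body (75 mm by 188 mm) begins 65 mm behind the grasp point.
Start: joints at [1.208, 0.615, -0.013, 1.423, 0.008, 1.103, -0.04], TCP at [0.214, -0.614, 0.23] pointing down, gripper open.
Joint ranges: [-3.12, 3.12], [-0.3, 2.06], [-1.34, 1.32], [0.26, 2.42], [-1.36, 4.5], [0.01, 1.98], [-2.84, 2.84]. Speed limits (rad/s): [2.79, 2.79, 3.14, 3.14, 3.14, 3.14, 3.14].

INTERFACE

Orientations are given as a rotation vector (axis times angle).
In Python, from rig import r, viewer gives the robot as it stands.
- The arm moves only by the tool play_rows, never from a script. Its argument "deltas" is a list of rows, each a list of 7 numbers: the shift along the tool's x, y, z in cm, then the turn, a rotation vector about the tool's x, y, z in rad, then the finger opening in cm, from 0 to 9.3. In form: [[x, y, z, rx, ry, rz, hand], ...]. A call has 1 to 12 rows; each row is the pose to reach, as a shift and turn from the pose commanded when the call began, along the tool's axes at that moment; what a row does not reach only later rows make up. A row lasts 1/8 s, in which the tool goes at most 62.5 mm and 10.7 degrees, less where a joint would pass 70% of its speed; a pose out of reach is approached as far as the arm can. A call with a gripper value outside its range is refused whole. The fingers move at their own pace and stop on an object; "grip_force" is the grip in N (left out, the last holds). Time passes only in rows, so rows that repeat a pose let the fingers close. It gives the time, the measured TCP pose, the force, the opening and the grip force at its end, in the units of the state.
- r.read_state(): the state, without advancing time (a new reading comes with each control period).
- viewer.get_image(name): name is "scene" or "top" or "wrist"; returns the picture (420x560x3 uint8, red, green, blue); there is no depth.
- viewer.camera_params(name): a dict with "fx", "fy", "cx", "cy" (pixels), "k1" (the pictures are not rectified: a ray, as slopes to the right and down, at radius r is drawn at 1 + k1 r^2 times it, then the intrinsics apply), "world_from_camera" (4x4, takes a point from camera to world coordinates). Camera axes: x right, y up, looking along -z (the intrinsics and any distortion apply to the point x, -y, -z); pixel columns grow to the right and rows downward; lengths in m; the calibration is good to about 2 mm. A picture is of the moment at which its call begins: read the wrist's pose just before it. camera_params takes no time and is no camera call; for the wrist camera it gives the pose at the moment of the call.
- r.close_job(): hands the job in; it is judged then, once.
The state is a dict: "time": time; "joints": joint angles; "joint_vel": joint speeds; "joint_efforts": joint torques, N m; "tool_pos": TCP position; "tool_rot": TCP orientation; "contact_force": force on the tool from outside, world axes, zero at the start; "ft_torque": the same for the moment, N m; "opening": finger opening in m; "grip_force": force on a finger pad.
Only numpy, scipy, OpenCV 4.12 (cv2) and the standard library are available. Lean on these libraries where they do the work, as an engineer would, in place of code of your own. Each camera call takes 0.05 s, during which the arm holds its last target. There are 200 camera calls.

TASK

Lay the two thick wooden spacer sticks on the base board of the drying stand, one in each of the two engraved lanes either side of the two dishes, parallel to the lanes; leave the thin stick where it is. Then push the tray, without lifting it, off the loading shelf and on to the two spacers until it is wholly off the shelf and lies flat and square on both, clear above the dishes, with its own dish still on it. Do not disturb the dishes on the board or the flasks and wash bottle standing by.

Things in the scene. Friction and masses are not known exactly. Their poses are not given: they have to be found in the camera images.
- stand: fixed grey drying stand, turned by up to 0.2 rad. Origin: on the bench below the centre of its bay. Own x: across (away from the robot at yaw 0), own y: along, from the bay to the loading shelf (to the robot's left). Base board 210 mm wide, 12 mm thick, no side walls. Bay y -85..85 mm, closed at -85 by an upright stop (10 mm thick, top 50 mm above the bench), at +85 by the shelf's step.
- lane_far (a point): middle, on the board's top (12 mm above the bench), of the engraved lane on the far side: runs along the stand's y, between two thin dark lines 42 mm apart; at stand x +77 mm, y 0
- lane_near (a point): middle, on the board's top (12 mm above the bench), of the engraved lane on the robot's side: the same at stand x -77 mm, y 0
- shelf_top (a point): centre of the loading shelf's top, 36 mm above the bench: a solid raised step of the stand, 200 mm across (stand x), 160 mm along (stand y 85..245 mm)
- spacer_a_center (a point): first of two equal spacers: plain pale wooden stick, square section 22 x 22 mm, 150 mm long, loose on the bench to the right of the stand, lying along roughly x; point at its centre (half-way up), own x axis along its length. 60 g
- spacer_b_center (a point): second of two equal spacers: plain pale wooden stick, square section 22 x 22 mm, 150 mm long, loose on the bench to the right of the stand, lying along roughly x; point at its centre (half-way up), own x axis along its length. 60 g
- thin_stick_center (a point): the stick not to be used, too thin: plain pale wooden stick, square section 14 x 14 mm, 150 mm long, loose on the bench to the right of the stand, lying along roughly x; point at its centre (half-way up), own x axis along its length. The three sticks lie side by side in any order, centres about 75 to 125 mm apart for neighbours.
- tray: aluminium drying tray that starts on the loading shelf (+y end may overhang by 15 mm), 190 mm along own x, 150 mm along own y, floor 4 mm thick with upturned rims 14 mm high and 3 mm thick all round; about 0.35 kg. Origin: centre of its underside; z up. At the start its underside is 36 mm above the bench; on the spacers it is 34 mm above the bench.
- dish_a: closed petri dish, diameter 61 mm, 15 mm high, standing on the base board in the bay between the lanes, towards the end stop; origin: centre of its underside
- dish_b: closed petri dish, diameter 61 mm, 15 mm high, standing on the base board in the bay between the lanes, towards the loading shelf; origin: centre of its underside
- dish_top: closed petri dish, diameter 61 mm, 15 mm high, standing loose on the floor of the tray and riding with it; origin: centre of its underside
- flask_small: glass conical flask, diameter 64 mm, 108 mm tall, standing beyond the sticks; origin: centre of its underside
- flask_large: glass conical flask, diameter 105 mm, 180 mm tall, standing beyond the sticks; origin: centre of its underside
- wash_bottle: white plastic wash bottle with red cap and bent spout, diameter 62 mm, 189 mm tall, standing just beyond the stand's end stop; origin: centre of its underside
Things that resemble listed ones, but are neither listed nor needed, are in the scene too. Leave any blue, orange or red look-alike of the dish_top alone.

How it is judged:
On the way:
1. both thick spacers lie flat on the base board, one in each lane, the tray still on the loading shelf (height (world z) of spacer_a_center between 0.0205 and 0.0255 m and angle between the x axis of each of spacer_a_center, spacer_b_center and the y axis of stand, either way round below 0.15 rad and height (world z) of spacer_b_center between 0.0205 and 0.0255 m and ((x of spacer_a_center in the frame of stand between 0.062 and 0.092 m and x of spacer_b_center in the frame of stand between -0.092 and -0.062 m) or (x of spacer_a_center in the frame of stand between -0.092 and -0.062 m and x of spacer_b_center in the frame of stand between 0.062 and 0.092 m)) and y of tray in the frame of stand above 0.12 m), for 0.2 s.
At the end, for the whole second after the job is handed in: Thick spacers flat on the board, one per lane (centres 62-92 mm off the centre line, within 0.15 rad); tray at rest on both, level, square within 0.1 rad, underside 31.5-36.5 mm up, centred in the bay within 18 mm across and -13 to +11 mm along, its dish upright on it (75 mm of centre) (height (world z) of spacer_a_center between 0.0205 and 0.0255 m and angle between the x axis of each of spacer_a_center, spacer_b_center and the y axis of stand, either way round below 0.15 rad and height (world z) of spacer_b_center between 0.0205 and 0.0255 m and ((x of spacer_a_center in the frame of stand between 0.062 and 0.092 m and x of spacer_b_center in the frame of stand between -0.092 and -0.062 m) or (x of spacer_a_center in the frame of stand between -0.092 and -0.062 m and x of spacer_b_center in the frame of stand between 0.062 and 0.092 m)) and y of tray in the frame of stand between -0.013 and 0.011 m and x of tray in the frame of stand between -0.018 and 0.018 m and height (world z) of tray between 0.0315 and 0.0365 m and angle between tray's own z axis and vertical below 0.015 rad and angle between the y axis of tray and the y axis of stand, either way round below 0.1 rad and horizontal distance between dish_top and tray below 0.075 m and angle between dish_top's own z axis and vertical below 0.1 rad and linear speed of each of tray, dish_top below 0.01 m/s); the robot touches nothing.
It fails at once if a flask or the wash bottle is shifted by more than 30 mm or tipped (distance of any of flask_small, flask_large, wash_bottle from where it was at the start of the episode above 0.03 m or angle between any of flask_small, flask_large, wash_bottle's own z axis and vertical above 0.3 rad).
It fails at once if the thin stick is shifted by more than 30 mm (distance of thin_stick_center from where it was at the start of the episode above 0.03 m).
It fails at once if a dish on the base board is shifted by more than 15 mm or tipped (distance of any of dish_a, dish_b from where it was at the start of the episode above 0.015 m or angle between any of dish_a, dish_b's own z axis and vertical above 0.15 rad).
It fails at once if the tray presses on a dish below it (contact force between any of dish_a, dish_b and tray above 0.3 N).
It fails at once if the tray is lifted (more than 20 mm above the loading shelf) or tilted by more than 0.25 rad (height (world z) of tray above 0.056 m or angle between tray's own z axis and vertical above 0.25 rad).
It also fails if it takes over 72 s, if anything falls off the work surface, if the arm or the gripper's body presses on something with over 40 N, if the wrist force passes 120 N, or if a joint passes its speed limit or range.

## Working session

There is one attempt and no reset: what is moved stays moved. The work goes in short steps, Python scripts to look and compute and a tool call to move; the robot and the scene stay as the last step left them, time stands still between calls to the robot, and variables do not carry over. Pictures are saved under pics/ and viewed, at most 10 in all, crops included, and the job is handed in when it is done.

Besides the shell and the picture viewer there is one more tool, called after "Request:" as name(argument=value, ...), one argument or row to a line, values as JSON. play_rows: Moves the arm, as the interface text tells. Its arguments: {"type":"object","properties":{"deltas":{"type":"array","items":{"type":"array","items":{"type":"number"}}},"grip_force":{"type":"number"}},"required":["deltas"]}

```bash
ls; mkdir -p pics; python3 - <<'E'
from rig import r, viewer
import cv2
for n in("top","scene"):
    cv2.imwrite(f"pics/{n}0.png",viewer.get_image(n)[:,:,::-1])
    p=viewer.camera_params(n); print(n,p)
print(r.read_state(), r.tcp_to_tips)
E
```

```text
pics
top {'fx': 446.96427855598444, 'fy': 446.96427855598444, 'cx': 286.0166604235503, 'cy': 210.1086519794124, 'k1': 0.0008185830833930491, 'world_from_camera': array([[-0.01847374,  0.9983245 , -0.05483535,  0.44342363],
       [-0.99982508, -0.01860606, -0.00190341, -0.09469917],
       [-0.0029205 ,  0.0547906 ,  0.9984936 ,  1.33990659],
       [ 0.        ,  0.        ,  0.        ,  1.        ]])}
scene {'fx': 467.70431761668266, 'fy': 467.70431761668266, 'cx': 279.21353149644926, 'cy': 199.8754830438728, 'k1': -0.05999258426197094, 'world_from_camera': array([[-0.74037597,  0.30582047, -0.59859608, -0.15262135],
       [-0.67217279, -0.32992543,  0.66282197,  0.68340384],
       [ 0.00521246,  0.89309745,  0.44983306,  0.57740523],
       [ 0.        ,  0.        ,  0.        ,  1.        ]])}
{'time': 0.1, 'joints': array([ 1.20853508,  0.6158213 , -0.01262313,  1.42472949,  0.00810577,
        1.10340329, -0.04034998]), 'joint_vel': array([ 0.00106913, -0.00137772,  0.00191466, -0.00517088, -0.00064714,
       -0.00117435,  0.00040902]), 'joint_efforts': array([ 2.04297081e-03, -4.60039222e+01,  2.10257987e-01, -1.66244388e+01,
       -6.12195488e-02,  1.69553870e-02,  8.35843684e-05]), 'tool_pos': array([ 0.2139541 , -0.61305121,  0.22860079]), 'tool_rot': array([-3.09515132e+00, -5.24749732e-01,  6.52498105e-04]), 'contact_force': array([ 0.68300624, -0.18780712,  0.11263876]), 'ft_torque': array([-0.02248305,  0.02530187, -0.04127221]), 'grip_force': 0.0, 'opening': 0.09325875988376969} 0.011
```

```bash
python3 - <<'E'
import cv2
a=cv2.imread("pics/top0.png");cv2.imwrite("pics/top0b.png",cv2.resize(a,(800,600),interpolation=cv2.INTER_CUBIC))
E
```

```text
(no output)
```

View pics/top0b.png

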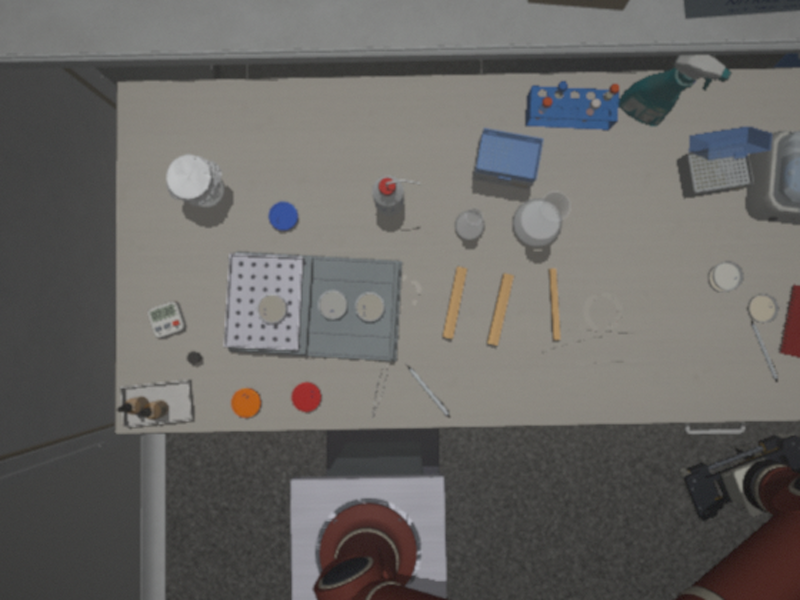

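View pics/scene0.png

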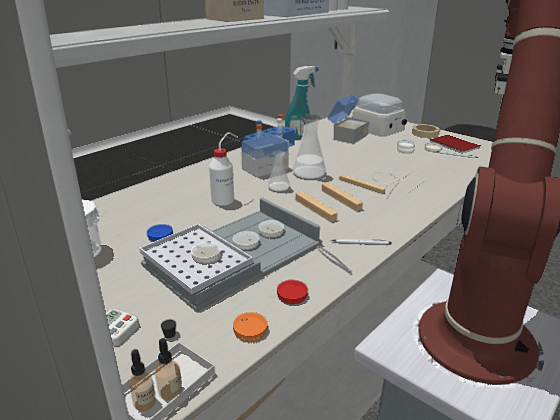

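The top view (800x600) shows three sticks at (455,302), (500,310) and (555,304). The right one looks thinner. The tray is at (265,302), the bay at (352,308), the wash bottle at (388,192), and the flasks at (470,225) and (540,222). I'll measure next and confirm with an enlarged crop.

```bash
cat > h.py <<'E'
import numpy as np, cv2
from rig import r, viewer
from scipy.spatial.transform import Rotation as R
def und(p,uv):
    K=np.array([[p['fx'],0,p['cx']],[0,p['fy'],p['cy']],[0,0,1]])
    return cv2.undistortPoints(np.float64(uv).reshape(-1,1,2),K,np.array([p['k1'],0,0,0.]))[:,0]
def p2w(p,uv,z):
    s=und(p,uv); T=p['world_from_camera']
    d=np.c_[s[:,0],-s[:,1],-np.ones(len(s))]@T[:3,:3].T; o=T[:3,3]
    return o+d*((z-o[2])/d[:,2])[:,None]
def w2p(p,X):
    T=np.linalg.inv(p['world_from_camera']); c=np.atleast_2d(X)@T[:3,:3].T+T[:3,3]
    s=np.c_[c[:,0],-c[:,1]]/-c[:,2:]; s=s*(1+p['k1']*(s**2).sum(1))[:,None]
    return s*[p['fx'],p['fy']]+[p['cx'],p['cy']]
E
python3 - <<'E'
from h import *
a=cv2.imread("pics/top0.png"); p=viewer.camera_params("top")
hsv=cv2.cvtColor(a,cv2.COLOR_BGR2HSV)
m=((hsv[...,0]>8)&(hsv[...,0]<25)&(hsv[...,1]>90)&(hsv[...,2]>110)).astype(np.uint8)
m[:, :290]=0; m[:170]=0; m[260:]=0; m[:,420:]=0
n,l,s,c=cv2.connectedComponentsWithStats(m)
for i in range(1,n):
    if s[i,4]<30: continue
    ys,xs=np.where(l==i); h=.022 
    W=p2w(p,np.c_[xs,ys],h)[:,:2]
    u=np.linalg.svd(W-W.mean(0))[2][0] if 0 else np.linalg.eigh(np.cov(W.T))[1][:,-1]
    t=(W-W.mean(0))@u; q=(W-W.mean(0))@[-u[1],u[0]]
    print(c[i],s[i,4],W.mean(0),"yaw",np.arctan(u[1]/u[0]),"L",np.ptp(t),"W",np.sqrt(12)*q.std())
x0,y0=150,165
cv2.imwrite("pics/crop1.png",cv2.resize(a[165:265,150:290],(798,570),interpolation=cv2.INTER_CUBIC))
cv2.imwrite("pics/crop2.png",cv2.resize(a[120:265,285:425],(580,600),interpolation=cv2.INTER_CUBIC))
E
```

```text
[317.81651376 211.76146789] 327 [ 0.50923561 -0.18596274] yaw -0.22353363055305006 L 0.14671884435459925 W 0.019405835484877558
[387.70792079 212.89108911] 202 [ 0.50206449 -0.39196331] yaw 0.030783602228384388 L 0.1450463135955533 W 0.012067318561387819
[349.75964392 216.26409496] 337 [ 0.49418644 -0.27984731] yaw -0.2556926107117412 L 0.1476773930092432 W 0.01983514277155791
```

View pics/crop1.png

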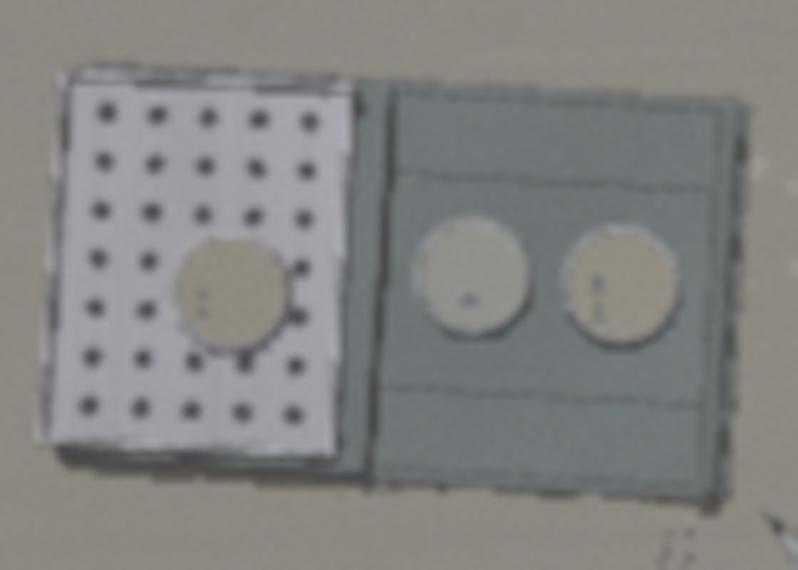

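View pics/crop2.png

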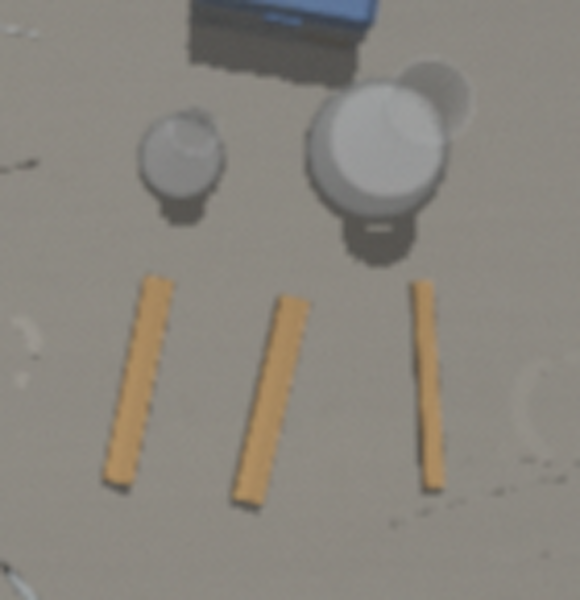

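The left and middle sticks, crop2 (138,380) and (270,400), measure about 20 mm wide. The right one at (428,385) measures 12 mm, so it is the thin stick and stays put. crop1 shows the lane lines running (390,175)-(712,190) and (385,388)-(702,406). Next I'll fit the stand and tray poses.

```bash
cat >> h.py <<'E'
def W(S,P):
    c,s=np.cos(S[2]),np.sin(S[2]); P=np.atleast_2d(P)
    return np.c_[S[0]+c*P[:,0]-s*P[:,1],S[1]+s*P[:,0]+c*P[:,1],P[:,2]]
E
python3 - <<'E'
from h import *
from scipy.optimize import least_squares
a=cv2.imread("pics/top0.png"); p=viewer.camera_params("top")
g=cv2.cvtColor(a,cv2.COLOR_BGR2GRAY).astype(float)
o=lambda q:(np.float64(q)+.5)/5.7-.5+[150,165]
def dark(A,B):  # subpixel dark line rows between
    A,B=o(A),o(B); out=[]
    for t in np.linspace(.08,.92,25):
        c=A+t*(B-A); v=np.arange(-3,3.01,.25)
        pr=cv2.remap(g.astype(np.float32),np.full((len(v),1),c[0],np.float32),np.float32(c[1]+v).reshape(-1,1),cv2.INTER_LINEAR)[:,0]
        w=np.clip(np.median(pr)-2-pr,0,None)
        if w.sum()>0: out.append([c[0],c[1]+(w*v).sum()/w.sum()])
    return np.array(out)
F=p2w(p,dark((390,175),(712,190)),.012);N=p2w(p,dark((385,388),(702,406)),.012)
G=p2w(p,o([(394,95),(380,390),(376,470)]),.012); E_=p2w(p,o([(712,150),(702,406),(697,470)]),.012)
def inv(S,P):
    c,s=np.cos(S[2]),np.sin(S[2]); d=P[:,:2]-S[:2]; return np.c_[c*d[:,0]+s*d[:,1],-s*d[:,0]+c*d[:,1]]
f=lambda S:np.r_[inv(S,F)[:,0]-.056,inv(S,N)[:,0]+.056,3*(inv(S,G)[:,1]-.085),3*(inv(S,E_)[:,1]+.085)]
s=least_squares(f,[.5,.02,0],loss='soft_l1',f_scale=.002);S=s.x;print("stand",S)
for P,n in((F,0),(N,0),(G,1),(E_,1)):print(inv(S,P)[:,n].round(4).mean(),inv(S,P)[:,n].std())
H=p2w(p,o([(107,112),(310,121),(89,406),(293,414)]),.040)
c=H.mean(0); print("tray",c,inv(S,H),"c",inv(S,c[None]))
Rm=p2w(p,o([(62,72),(355,88),(337,458),(45,442)]),.050);print("rim",inv(S,Rm),inv(S,Rm).mean(0))
D=p2w(p,o([(472,275),(620,284)]),.027);print("dishes",inv(S,D))
D=p2w(p,o([(232,294)]),.055);print("dish top",inv(S,D))
np.save("S.npy",S)
# overlays on both
for n in("top","scene"):
    q=viewer.camera_params(n); im=cv2.imread(f"pics/{n}0.png")
    sc,b=(5,(150,165,290,265)) if n=="top" else (4,(140,195,330,310))
    im=cv2.resize(im[b[1]:b[3],b[0]:b[2]],None,fx=sc,fy=sc,interpolation=cv2.INTER_CUBIC)
    def ln(A,B,col):
        u=(w2p(q,W(S,[A,B]))+.5-[b[0],b[1]])*sc-.5
        cv2.line(im,*[tuple(int(k) for k in x) for x in u.round()],col,1)
    for x in(-.105,-.098,-.056,.056,.098,.105): ln((x,-.085,.012),(x,.085,.012),(0,0,255))
    ln((-.105,.085,.012),(.105,.085,.012),(0,255,0));ln((-.1,.085,.036),(.1,.085,.036),(0,255,255))
    ln((-.105,-.085,.05),(.105,-.085,.05),(255,255,0));ln((-.105,-.095,.05),(.105,-.095,.05),(255,0,0))
    cv2.imwrite(f"pics/ov_{n}.png",im)
a=cv2.imread("pics/ov_top.png");b=cv2.imread("pics/ov_scene.png");print(a.shape,b.shape)
E
```

```text
stand [ 0.50344277  0.02928318 -0.06896599]
0.056004000000000005 0.0007782498914790791
-0.05601199999999999 0.0007936231968029854
0.08356666666666666 0.0009401702736021723
-0.08393333333333335 0.0007105661339395385
tray [0.51861947 0.20322057 0.04      ] [[ 0.07807469  0.22699296]
 [ 0.07867232  0.12265669]
 [-0.07265828  0.22639326]
 [-0.07147126  0.1222361 ]] c [[0.00315437 0.17456975]]
rim [[ 0.09636322  0.24850549]
 [ 0.09567072  0.09885542]
 [-0.09233999  0.09675183]
 [-0.09174708  0.2447092 ]] [0.00198672 0.17220549]
dishes [[ 0.00447218  0.03678427]
 [ 0.00367496 -0.03976711]]
dish top [[-0.01241092  0.15381677]]
(500, 700, 3) (460, 760, 3)
```

View pics/ov_top.png

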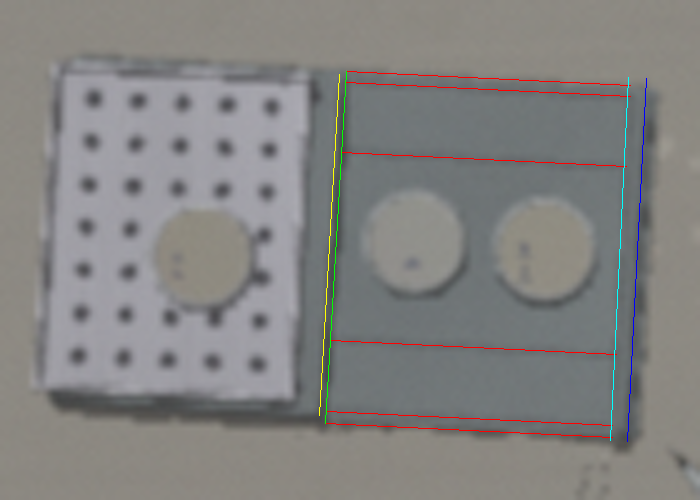

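The overlay matches the board edges, the step and the stop to about 1 px. Stand pose is (0.503, 0.029, yaw -0.069). Before moving I'll locate the obstacles and compute the first move.

```bash
cat >> h.py <<'E'
def go(x,y,z,psi,s=None):
    s=s or r.read_state(); Q=R.from_rotvec(s['tool_rot']); 
    T=R.from_matrix(np.array([[np.cos(psi),np.sin(psi),0],[np.sin(psi),-np.cos(psi),0],[0,0,-1.]]))
    d=Q.inv().apply(np.array([x,y,z])-s['tool_pos'])*100; w=(Q.inv()*T).as_rotvec()
    print("t",round(s['time'],2),"delta",d.round(2),w.round(3),"dist cm",np.linalg.norm(d).round(1),"rows",(np.linalg.norm(d)/6.25).round(1),(np.linalg.norm(w)/.187).round(1))
    return d,w
def mid(x,y,z,psi,x2,y2,z2,psi2):  # two stage, both from current pose
    go(x,y,z,psi);go(x2,y2,z2,psi2)
E
python3 - <<'E'
from h import *
S=np.load("S.npy");p=viewer.camera_params("top")
def inv(P):
    c,s=np.cos(S[2]),np.sin(S[2]); d=P[:,:2]-S[:2]; return np.c_[c*d[:,0]+s*d[:,1],-s*d[:,0]+c*d[:,1]]
for n,uv,z in(("cap",(388,186),.165),("bottle base?",(390,212),.03),("smallflask",(470,225),.03),("large top",(560,205),.18),("large base",(535,222),.03)):
    P=p2w(p,[(np.array(uv)*.7)],z);print(n,P,inv(P))
print("far",W(S,[(.077,-.003,0)]),"near",W(S,[(-.077,-.003,0)]))
go(.509,-.186,.2,-.2235)
E
```

```text
cap [[ 0.72141121 -0.05806497  0.165     ]] [[ 0.22346956 -0.07212   ]]
bottle base? [[ 0.69883806 -0.05708602  0.03      ]] [[ 0.20088261 -0.07269893]]
smallflask [[ 0.66857117 -0.22199716  0.03      ]] [[ 0.18205192 -0.23930377]]
large top [[ 0.67659433 -0.37317679  0.18      ]] [[ 0.20047399 -0.38957113]]
large base [[ 0.67226707 -0.35644616  0.03      ]] [[ 0.19500409 -0.37317847]]
far [[0.58005299 0.02098414 0.        ]] near [[0.42641908 0.03159648 0.        ]]
t 0.1 delta [ 41.93 -30.59   2.93] [-0.002  0.001  0.559] dist cm 52.0 rows 8.3 3.0
```

Request:
play_rows(
  deltas=[
    [10.9,-7.6,0,0,0,0.14,5],
    [21.8,-15.2,0,0,0,0.28,5],
    [32.7,-22.8,1,0,0,0.42,5],
    [43.6,-30.4,3,0,0,0.56,5],
    [43.6,-30.4,3,0,0,0.56,5],
    [43.6,-30.4,3,0,0,0.56,5],
    [43.6,-30.4,3,0,0,0.56,5],
    [43.6,-30.4,3,0,0,0.56,5],
    [43.6,-30.4,3,0,0,0.56,5],
    [43.6,-30.4,3,0,0,0.56,5],
    [43.6,-30.4,3,0,0,0.56,5],
  ],
  grip_force=20,
)

```text
time: 1.48
tool_pos: [0.5246, -0.1843, 0.1994]
tool_rot: [3.12, -0.354, -0.002]
contact_force: [0.6, -0.4, -0.6]
opening: 0.0502
grip_force: 0.0
```

```bash
python3 - <<'E'
from h import *
p=viewer.camera_params("wrist");s=r.read_state();im=viewer.get_image("wrist");cv2.imwrite("pics/w1.png",im[:,:,::-1])
print(s['tool_pos'],p['world_from_camera'][:3,3], s['opening'])
hsv=cv2.cvtColor(im,cv2.COLOR_RGB2HSV)
m=((hsv[...,0]>8)&(hsv[...,0]<25)&(hsv[...,1]>90)&(hsv[...,2]>110)).astype(np.uint8)
n,l,st,c=cv2.connectedComponentsWithStats(m)
for i in range(1,n):
    if st[i,4]<800: continue
    ys,xs=np.where(l==i); P=p2w(p,np.c_[xs,ys],.022)[:,:2]
    (q,sz,an)=cv2.minAreaRect(np.float32(P)*1000)
    u=np.linalg.eigh(np.cov(P.T))[1][:,-1]
    print(c[i],st[i],"ctr",q,sz,"yaw",np.arctan(u[1]/u[0]))
go(.5236,-.1893,.015,-.2235,s)
E
```

```text
[ 0.52463755 -0.18434622  0.19942869] [ 0.59761637 -0.20082378  0.35456236] 0.05022899130121591
[481.2704918  155.02844744] [ 463   85   32  145 2074] ctr (504.5937194824219, -391.1714172363281) (145.9756622314453, 17.90738296508789) yaw 0.028291436025595744
[372.74229948 187.59225374] [ 356  121   37  141 3279] ctr (494.4154052734375, -280.4928283691406) (25.727636337280273, 147.92889404296875) yaw -0.24539257119926122
[280.84543568 195.42704011] [ 271  127   22  140 2892] ctr (509.6756591796875, -188.91709899902344) (20.838764190673828, 148.22750854492188) yaw -0.22818999392023
[455.8034188  389.46367521] [ 372  377  178   33 3276] ctr (225.7060546875, -346.51531982421875) (211.99365234375, 45.497005462646484) yaw 1.3546229990386751
[179.48871595 392.01712062] [ 133  383  100   25 1285] ctr (296.8258361816406, -17.019824981689453) (122.39999389648438, 35.701637268066406) yaw 1.444652854521643
[294.36157123 391.89351633] [ 230  383  140   24 2113] ctr (264.8356018066406, -155.9586181640625) (169.51243591308594, 34.51378631591797) yaw 1.370554789745114
t 1.48 delta [ 0.03  0.48 18.44] [ 0.001  0.001 -0.002] dist cm 18.4 rows 3.0 0.0
```

View pics/w1.png

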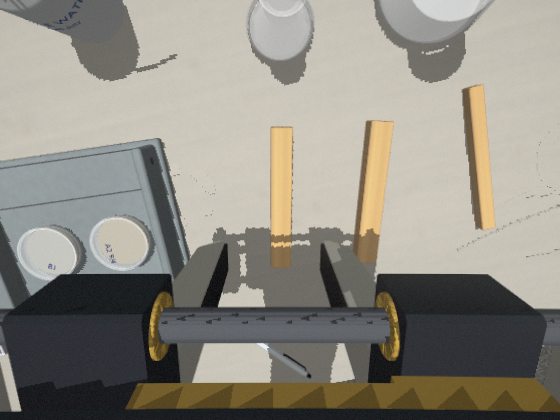

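The wrist view shows stick A at (281,195), squarely between the finger images. Stick B is at (373,188) and the thin stick at (481,155). The wrist and top measurements agree to 3 mm, so I'll grasp A.

Request:
play_rows(
  deltas=[
    [0,0.6,6,0,0,0,5],
    [0,0.6,12,0,0,0,5],
    [0,0.6,16,0,0,0,5],
    [0,0.6,18,0,0,0,5],
    [0,0.6,18.4,0,0,0,5],
    [0,0.6,18.4,0,0,0,5],
    [0,0.6,18.4,0,0,0,1.5],
    [0,0.6,18.4,0,0,0,1.5],
    [0,0.6,18.4,0,0,0,1.5],
    [0,0.6,18.4,0,0,0,1.5],
    [0,0.6,18.4,0,0,0,1.5],
  ],
  grip_force=20,
)

```text
time: 2.9
tool_pos: [0.5246, -0.1893, 0.0162]
tool_rot: [3.121, -0.351, 0.002]
contact_force: [-0.4, -0.3, 4.3]
opening: 0.0216
grip_force: 20.0
```

```bash
python3 - <<'E'
from h import *
S=np.load("S.npy"); s=r.read_state(); f=W(S,[(.077,.007,0)])[0]; print(f, s['tool_pos'],s['opening'],s['grip_force'])
go(*s['tool_pos'][:2],.2,-.2235)
go(f[0],f[1],.2,np.pi/2+S[2])
E
```

```text
[0.5807421  0.03096036 0.        ] [ 0.5246402  -0.18927325  0.01623303] 0.021611567350035357 19.994528889656067
t 2.9 delta [ 2.000e-02  1.000e-02 -1.838e+01] [ 0.    -0.001 -0.001] dist cm 18.4 rows 2.9 0.0
t 2.9 delta [  0.59 -22.71 -18.39] [ 1.000e-03 -0.000e+00 -1.726e+00] dist cm 29.2 rows 4.7 9.2
```

Request:
play_rows(
  deltas=[
    [0,0,-6,0,0,0,1.5],
    [0,0,-12,0,0,0,1.5],
    [0,-1,-17,0,0,-0.17,1.5],
    [0.1,-4,-18.4,0,0,-0.34,1.5],
    [0.2,-7,-18.4,0,0,-0.52,1.5],
    [0.3,-10,-18.4,0,0,-0.7,1.5],
    [0.4,-13,-18.4,0,0,-0.88,1.5],
    [0.5,-16,-18.4,0,0,-1.06,1.5],
    [0.6,-19,-18.4,0,0,-1.24,1.5],
    [0.6,-21,-18.4,0,0,-1.42,1.5],
    [0.6,-22.7,-18.4,0,0,-1.6,1.5],
    [0.6,-22.7,-18.4,0,0,-1.73,1.5],
  ],
)

```text
time: 4.4
tool_pos: [0.5801, 0.0337, 0.1991]
tool_rot: [-2.282, -2.156, -0.0]
contact_force: [0.1, 0.2, -1.1]
opening: 0.022
grip_force: 20.0
```

Request:
play_rows(
  deltas=[
    [0,0,0,0,0,0,1.5],
    [0,0,0,0,0,0,1.5],
    [0,0,0,0,0,0,1.5],
  ],
)

```text
time: 4.78
tool_pos: [0.5805, 0.0309, 0.1996]
tool_rot: [-2.294, -2.146, 0.001]
contact_force: [-1.0, 0.3, 0.2]
opening: 0.022
grip_force: 20.0
```

```bash
python3 - <<'E'
from h import *
S=np.load("S.npy"); s=r.read_state(); f=W(S,[(.077,.007,0)])[0]; print(s['tool_pos'],s['opening'],s['grip_force'],s['joints'])
go(f[0],f[1],.0285,np.pi/2+S[2])
im=viewer.get_image("wrist");cv2.imwrite("pics/w2.png",im[:,:,::-1])
E
```

```text
[0.58049783 0.03089226 0.19960437] 0.0219584314787957 19.990508258342743 [ 0.15739963  0.56425867 -0.39504052  1.6613025   0.25286983  0.96709451
 -0.39357982]
t 4.78 delta [1.000e-02 3.000e-02 1.711e+01] [-0.     0.     0.002] dist cm 17.1 rows 2.7 0.0
```

View pics/w2.png

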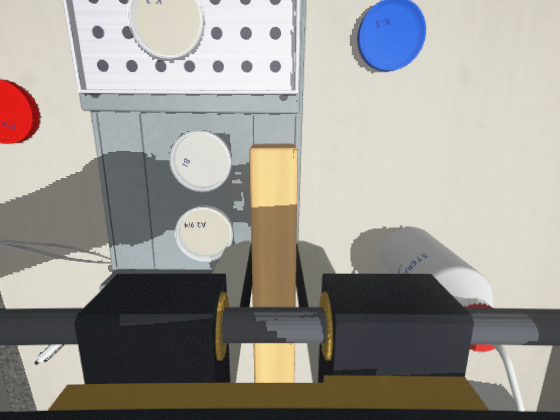

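The stick is held at (274,260) over the far lane, and the bottle sits clear at the lower right. Lowering.

Request:
play_rows(
  deltas=[
    [0,-0.3,6,0,0,0,1.5],
    [0,-0.3,11,0,0,0,1.5],
    [0,-0.3,14.5,0,0,0,1.5],
    [0,-0.3,16.3,0,0,0,1.5],
    [0,-0.3,17.05,0,0,0,1.5],
    [0,-0.3,17.05,0,0,0,1.5],
    [0,-0.3,17.05,0,0,0,1.5],
  ],
)

```text
time: 5.7
tool_pos: [0.5787, 0.0316, 0.0305]
tool_rot: [2.291, 2.147, 0.003]
contact_force: [-0.5, -0.9, -0.1]
opening: 0.0219
grip_force: 20.0
```

Request:
play_rows(
  deltas=[
    [0,0,0.1,0,0,0,1.5],
    [0,0,0.2,0,0,0,1.5],
    [0,0,0.2,0,0,0,1.5],
    [0,0,0.2,0,0,0,5],
    [0,0,0.2,0,0,0,5],
    [0,0,0.2,0,0,0,5],
    [0,0,-2,0,0,0,5],
    [0,0,-7,0,0,0,5],
    [0,0,-13,0,0,0,5],
    [0,0,-17,0,0,0,5],
    [0,0,-17,0,0,0,5],
  ],
)

```text
time: 7.08
tool_pos: [0.5798, 0.0319, 0.2028]
tool_rot: [2.289, 2.145, 0.01]
contact_force: [0.2, -0.2, -1.3]
opening: 0.0498
grip_force: 0.0
```

```bash
cat >> h.py <<'E'
def inv(S,P):
    c,s=np.cos(S[2]),np.sin(S[2]); d=P[:,:2]-S[:2]; return np.c_[c*d[:,0]+s*d[:,1],-s*d[:,0]+c*d[:,1]]
def sticks(cam,z,S,amin=150):
    p=viewer.camera_params(cam);im=viewer.get_image(cam)
    hsv=cv2.cvtColor(im,cv2.COLOR_RGB2HSV)
    m=((hsv[...,0]>8)&(hsv[...,0]<25)&(hsv[...,1]>90)&(hsv[...,2]>70)).astype(np.uint8)
    n,l,st,c=cv2.connectedComponentsWithStats(m)
    for i in range(1,n):
        if st[i,4]<amin: continue
        ys,xs=np.where(l==i); P=p2w(p,np.c_[xs,ys],z)[:,:2]
        if not(.25<P[:,0].mean()<.75): continue
        q=inv(S,P);(cc,sz,an)=cv2.minAreaRect(np.float32(P)*1000);cs=inv(S,np.array([cc])/1000)
        u=np.linalg.eigh(np.cov(P.T))[1][:,-1]
        print(c[i].round(),"ctr mm",np.round(cc),np.round(sz),"yaw",np.arctan2(u[1],u[0]).round(3),"stand",cs.round(4))
    return im
E
python3 - <<'E'
from h import *
S=np.load("S.npy");s=r.read_state();print(s['tool_pos'],s['opening'])
sticks("wrist",.034,S,800)
c=np.array([.4944,-.2805])+.015*np.array([np.cos(-.25),np.sin(-.25)]);print(c)
go(c[0],c[1],.2,-.25); go(c[0],c[1],.10,-.25)
E
```

```text
[0.57976809 0.03194875 0.20278067] 0.04980112013226894
[271. 200.] ctr mm [576.  17.] [149.  21.] yaw 1.508 stand [[ 0.0736 -0.0071]]
[158. 326.] ctr mm [ 443. -115.] [89. 23.] yaw 1.32 stand [[-0.0504 -0.1483]]
[390. 327.] ctr mm [ 698. -133.] [24. 90.] yaw 1.692 stand [[ 0.2052 -0.1488]]
[354. 395.] ctr mm [ 646. -218.] [ 47. 516.] yaw 3.08 stand [[ 0.1592 -0.2372]]
[ 0.50893369 -0.28421106]
t 7.12 delta [-3.195e+01 -4.860e+00  2.000e-02] [ 0.002 -0.003  1.756] dist cm 32.3 rows 5.2 9.4
t 7.12 delta [-31.95  -4.89  10.02] [ 0.002 -0.003  1.756] dist cm 33.8 rows 5.4 9.4
```

Spacer A is in the far lane at stand (0.0736, -0.007), square to 0.006 rad. Stick B is next.

Request:
play_rows(
  deltas=[
    [-3,-0.5,0,0,0,0.17,5],
    [-7,-1,0,0,0,0.35,5],
    [-11,-1.6,0,0,0,0.53,5],
    [-15,-2.3,0,0,0,0.71,5],
    [-19,-3,0,0,0,0.89,5],
    [-23,-3.6,0,0,0,1.07,5],
    [-27,-4.2,0,0,0,1.25,5],
    [-31,-4.8,0,0,0,1.43,5],
    [-31.9,-4.9,0,0,0,1.61,5],
    [-31.9,-4.9,3,0,0,1.756,5],
    [-31.9,-4.9,6,0,0,1.756,5],
    [-31.9,-4.9,6,0,0,1.756,5],
  ],
)

```text
time: 8.62
tool_pos: [0.5052, -0.2823, 0.1353]
tool_rot: [-3.114, 0.391, 0.014]
contact_force: [0.6, -0.1, -0.4]
opening: 0.0498
grip_force: 0.0
```

```bash
python3 - <<'E'
from h import *
S=np.load("S.npy");s=r.read_state();print(s['tool_pos'],s['opening'])
sticks("wrist",.022,S,800)
c=np.array([.4944,-.2805])+.015*np.array([np.cos(-.25),np.sin(-.25)]);print(c)
go(c[0],c[1],.0155,-.25)
E
```

```text
[ 0.50524141 -0.28228223  0.13529499] 0.0498190567212355
[405. 164.] ctr mm [ 504. -392.] [145.  16.] yaw -3.115 stand [[ 0.03   -0.4206]]
[278. 208.] ctr mm [ 494. -283.] [ 21. 149.] yaw 2.884 stand [[ 0.0116 -0.3124]]
[157. 327.] ctr mm [ 416. -149.] [20. 75.] yaw 2.706 stand [[-0.0751 -0.1837]]
[390. 327.] ctr mm [ 363. -355.] [20. 75.] yaw 3.074 stand [[-0.1136 -0.3935]]
[354. 394.] ctr mm [ 301. -298.] [430.  40.] yaw 1.334 stand [[-0.1794 -0.3409]]
[ 0.50893369 -0.28421106]
t 8.68 delta [ 0.31  0.06 12.17] [-0.001  0.005 -0.   ] dist cm 12.2 rows 1.9 0.0
```

Request:
play_rows(
  deltas=[
    [0.3,0.3,5,0,0,0,5],
    [0.3,0.3,9,0,0,0,5],
    [0.3,0.3,11.5,0,0,0,5],
    [0.3,0.3,12.1,0,0.005,0,5],
    [0.3,0.3,12.1,0,0.005,0,5],
    [0.3,0.3,12.1,0,0.005,0,5],
    [0.3,0.3,12.1,0,0.005,0,1.5],
    [0.3,0.3,12.1,0,0.005,0,1.5],
    [0.3,0.3,12.1,0,0.005,0,1.5],
    [0.3,0.3,12.1,0,0.005,0,1.5],
  ],
)

```text
time: 9.93
tool_pos: [0.5103, -0.2874, 0.0184]
tool_rot: [3.116, -0.392, 0.008]
contact_force: [-1.1, 0.1, 1.0]
opening: 0.022
grip_force: 20.0
```

```bash
python3 - <<'E'
from h import *
S=np.load("S.npy"); s=r.read_state(); f=W(S,[(-.074,.007,0)])[0]; print(f, s['tool_pos'],s['opening'],s['grip_force'])
go(f[0]+.02,f[1],.14,np.pi/2+S[2])
go(f[0],f[1],.14,np.pi/2+S[2])
E
```

```text
[0.43010106 0.04136598 0.        ] [ 0.51029127 -0.28743038  0.01835042] 0.022003944383512986 19.993079602718353
t 9.93 delta [-13.91 -30.37 -12.24] [ 0.005 -0.004 -1.752] dist cm 35.6 rows 5.7 9.4
t 9.93 delta [-15.85 -29.87 -12.25] [ 0.005 -0.004 -1.752] dist cm 36.0 rows 5.8 9.4
```

Request:
play_rows(
  deltas=[
    [0,0,-5,0,0,0,1.5],
    [0,0,-10,0,0,0,1.5],
    [-1,-2,-12.2,0,0,-0.17,1.5],
    [-2.5,-5,-12.2,0,0,-0.34,1.5],
    [-4.5,-9,-12.2,0,0,-0.52,1.5],
    [-6.5,-13,-12.2,0,0,-0.7,1.5],
    [-8.5,-17,-12.2,0,0,-0.88,1.5],
    [-10.5,-21,-12.2,0,0,-1.06,1.5],
    [-12,-24,-12.2,0,0,-1.24,1.5],
    [-13.5,-27,-12.2,0,0,-1.42,1.5],
    [-15,-29,-12.2,0,0,-1.6,1.5],
    [-15.8,-29.9,-12.2,0,0,-1.75,1.5],
  ],
)

```text
time: 11.42
tool_pos: [0.4299, 0.043, 0.1395]
tool_rot: [2.288, 2.147, 0.004]
contact_force: [0.6, 0.2, -0.4]
opening: 0.0213
grip_force: 20.0
```

Request:
play_rows(
  deltas=[
    [0,0,0,0,0,0,1.5],
    [0,0,0,0,0,0,1.5],
    [0,0,0,0,0,0,1.5],
  ],
)

```text
time: 11.8
tool_pos: [0.4309, 0.0408, 0.1394]
tool_rot: [2.298, 2.135, 0.004]
contact_force: [0.7, 0.4, -0.4]
opening: 0.0221
grip_force: 20.0
```

```bash
python3 - <<'E'
from h import *
S=np.load("S.npy"); s=r.read_state(); f=W(S,[(-.074,.007,0)])[0]; print(f, s['tool_pos'],s['opening'],s['grip_force'],s['joints'])
go(f[0],f[1],.0315,np.pi/2+S[2])
E
```

```text
[0.43010106 0.04136598 0.        ] [0.43089593 0.04076177 0.13936886] 0.022092361284816207 19.99199241399765 [ 0.15053919  0.44882264 -0.41047461  2.12656809  0.30864026  0.61715845
 -0.55045421]
t 11.8 delta [ 0.07 -0.14 10.79] [ 0.005  0.001 -0.005] dist cm 10.8 rows 1.7 0.0
```

Request:
play_rows(
  deltas=[
    [0,-0.1,4,0,0,0,1.5],
    [0,-0.1,7.5,0,0,0,1.5],
    [0,-0.1,9.8,0,0,0,1.5],
    [0,-0.1,10.6,0,0,0,1.5],
    [0,-0.1,10.8,0,0,0,1.5],
    [0,-0.1,10.9,0,0,0,1.5],
    [0,-0.1,10.9,0,0,0,1.5],
  ],
)

```text
time: 12.68
tool_pos: [0.4306, 0.0415, 0.031]
tool_rot: [2.296, 2.137, 0.006]
contact_force: [-0.3, 0.1, -0.2]
opening: 0.0216
grip_force: 20.0
```

Request:
play_rows(
  deltas=[
    [0,0,0.1,0,0,0,1.5],
    [0,0,0.1,0,0,0,1.5],
    [0,0,0.1,0,0,0,5],
    [0,0,0.1,0,0,0,5],
    [0,0,0.1,0,0,0,5],
    [0,0,-2,0,0,0,5],
    [0,0,-7,0,0,0,5],
    [0,0,-12,0,0,0,9.3],
    [0,0,-14,0,0,0,9.3],
    [0,0,-14,0,0,0,9.3],
  ],
)

```text
time: 13.92
tool_pos: [0.4302, 0.0416, 0.1715]
tool_rot: [2.295, 2.136, 0.008]
contact_force: [0.3, -0.4, -0.1]
opening: 0.0754
grip_force: 0.0
```

```bash
python3 - <<'E'
from h import *
S=np.load("S.npy");s=r.read_state();print(s['tool_pos'],s['opening'])
sticks("wrist",.034,S,800)
im=sticks("top",.034,S,100);cv2.imwrite("pics/t3.png",im[:,:,::-1])
f=W(S,[(.003,.28,0)])[0];print(f)
go(f[0],f[1],.17,np.pi/2+S[2]); go(f[0],f[1],.053,np.pi/2+S[2])
E
```

```text
[0.43021914 0.04161606 0.1715054 ] 0.07542114744989806
[430. 205.] ctr mm [572.  17.] [150.  30.] yaw 1.494 stand [[ 0.0691 -0.0073]]
[273. 209.] ctr mm [429.  25.] [149.  21.] yaw 1.494 stand [[-0.0743 -0.0093]]
[446. 327.] ctr mm [ 593. -106.] [31. 84.] yaw 1.786 stand [[ 0.0986 -0.129 ]]
[390. 395.] ctr mm [ 526. -181.] [ 43. 393.] yaw 3.077 stand [[ 0.0371 -0.2085]]
[248. 190.] ctr mm [577.  18.] [147.  21.] yaw 1.508 stand [[ 0.0744 -0.0062]]
[388. 213.] ctr mm [ 503. -389.] [144.  12.] yaw -3.113 stand [[ 0.0282 -0.4176]]
[259. 241.] ctr mm [427.  -7.] [79. 17.] yaw 1.502 stand [[-0.0742 -0.0419]]
[172. 282.] ctr mm [314. 243.] [58. 61.] yaw 1.629 stand [[-0.2039  0.1997]]
[0.52573081 0.30841082 0.        ]
t 14.03 delta [27.33  7.78 -0.05] [ 0.003  0.001 -0.002] dist cm 28.4 rows 4.5 0.0
t 14.03 delta [27.35  7.74 11.65] [ 0.003  0.001 -0.002] dist cm 30.7 rows 4.9 0.0
```

Both spacers lie at ±0.074, square. The thin stick hasn't moved. Next the open gripper goes behind the tray.

Request:
play_rows(
  deltas=[
    [6,1.7,0,0,0,0,9.3],
    [12,3.4,0,0,0,0,9.3],
    [18,5.1,0,0,0,0,9.3],
    [24,6.8,0,0,0,0,9.3],
    [27.3,7.8,0,0,0,0,9.3],
    [27.3,7.8,0,0,0,0,9.3],
    [27.3,7.8,4,0,0,0,9.3],
    [27.3,7.8,8,0,0,0,9.3],
    [27.3,7.8,8,0,0,0,9.3],
  ],
)

```text
time: 15.15
tool_pos: [0.5243, 0.3046, 0.0863]
tool_rot: [2.297, 2.138, -0.013]
contact_force: [0.0, -0.3, 0.3]
opening: 0.0932
grip_force: 0.0
```

```bash
python3 - <<'E'
from h import *
S=np.load("S.npy");s=r.read_state();print(s['tool_pos'],s['opening'],inv(S,s['tool_pos'][None]))
im=viewer.get_image("scene");cv2.imwrite("pics/s4.png",cv2.resize(im[150:360,60:340,::-1],None,fx=2.8,fy=2.8))
f=W(S,[(.003,.28,0)])[0]; go(f[0],f[1],.051,np.pi/2+S[2])
E
```

```text
[0.52431492 0.30458558 0.08634165] 0.09321871098287032 [[0.00185108 0.27608628]]
t 15.2 delta [ 0.22 -0.03  3.78] [ 0.001  0.005 -0.003] dist cm 3.8 rows 0.6 0.0
```

View pics/s4.png

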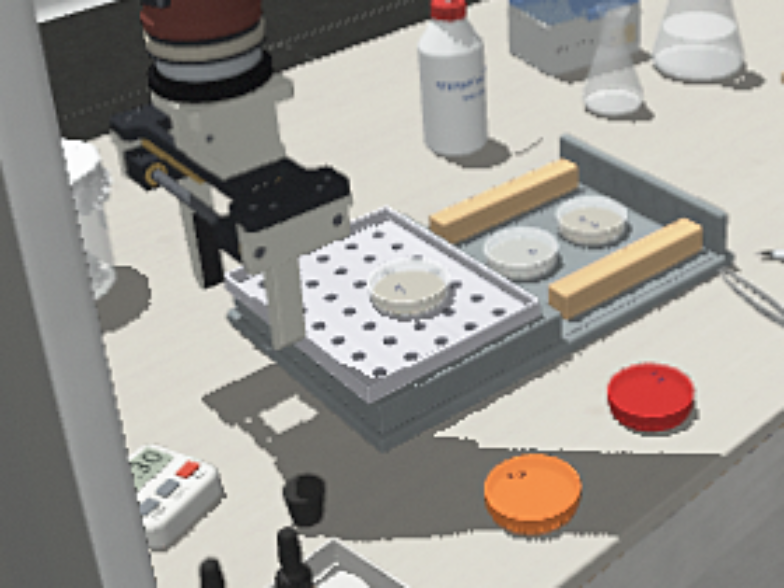

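Request:
play_rows(
  deltas=[
    [0.3,0,2,0,0,0,9.3],
    [0.3,0,3.5,0,0.005,0,9.3],
    [0.3,0,3.6,0,0.005,0,9.3],
    [0.3,0,3.6,0,0.005,0,9.3],
    [-0.5,0,3.6,0,0.005,0,9.3],
    [-1.2,0,3.6,0,0.005,0,9.3],
    [-1.8,0,3.6,0,0.005,0,9.3],
    [-2.4,0,3.6,0,0.005,0,9.3],
    [-3,0,3.6,0,0.005,0,9.3],
    [-3.6,0,3.6,0,0.005,0,9.3],
  ],
)

```text
time: 16.45
tool_pos: [0.5246, 0.2731, 0.0548]
tool_rot: [-2.298, -2.142, -0.013]
contact_force: [0.0, 1.7, -0.8]
opening: 0.0927
grip_force: 1.1
```

```bash
python3 - <<'E'
from h import *
S=np.load("S.npy");s=r.read_state();print(s['tool_pos'],s['contact_force'],inv(S,s['tool_pos'][None]))
f=W(S,[(.003,.11,0)])[0]; go(f[0],f[1],.051,np.pi/2+S[2])
E
```

```text
[0.5245976  0.27309714 0.05479067] [ 0.01295393  1.71692631 -0.78509192] [[0.004303   0.24469217]]
t 16.45 delta [-13.47  -0.11   0.3 ] [ 0.005 -0.006 -0.001] dist cm 13.5 rows 2.2 0.0
```

Request:
play_rows(
  deltas=[
    [-0.8,0,0.2,0,0,0,9.3],
    [-1.8,0,0.3,0.004,-0.004,0,9.3],
    [-2.8,0,0.3,0.004,-0.005,0,9.3],
    [-3.8,0,0.3,0.004,-0.005,0,9.3],
    [-4.8,0,0.3,0.004,-0.005,0,9.3],
    [-5.8,-0.05,0.3,0.004,-0.005,0,9.3],
    [-6.8,-0.05,0.3,0.004,-0.005,0,9.3],
    [-7.8,-0.05,0.3,0.004,-0.005,0,9.3],
    [-8.8,-0.1,0.3,0.004,-0.005,0,9.3],
    [-9.8,-0.1,0.3,0.004,-0.005,0,9.3],
    [-10.6,-0.1,0.3,0.004,-0.005,0,9.3],
    [-11,-0.1,0.3,0.004,-0.005,0,9.3],
  ],
)

```text
time: 17.95
tool_pos: [0.5173, 0.1653, 0.0525]
tool_rot: [2.297, 2.142, 0.011]
contact_force: [1.3, 5.2, 4.6]
opening: 0.0927
grip_force: 2.8
```

```bash
python3 - <<'E'
from h import *
S=np.load("S.npy");s=r.read_state();print(s['tool_pos'],s['contact_force'],inv(S,s['tool_pos'][None]))
f=W(S,[(.003,.09,0)])[0]; go(f[0],f[1],.051,np.pi/2+S[2])
p=viewer.camera_params("top")
im=viewer.get_image("top");cv2.imwrite("pics/t5.png",cv2.resize(im[165:265,150:290,::-1],(700,500),interpolation=cv2.INTER_CUBIC))
E
```

```text
[0.5173312  0.16531868 0.05251396] [1.33232895 5.20765628 4.59969399] [[0.00448102 0.13666918]]
t 17.95 delta [-4.67 -0.15  0.13] [ 0.005 -0.005 -0.001] dist cm 4.7 rows 0.7 0.0
```

View pics/t5.png

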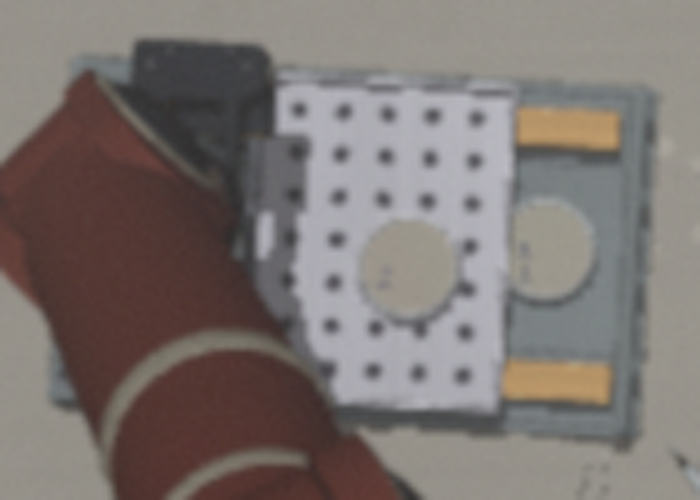

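The tray is on its way, with right hole column (477,118)-(462,376). The dish rides at (408,268) and the spacers are unmoved. Next I'll work out the remaining distance.

```bash
python3 - <<'E'
from h import *
S=np.load("S.npy");p=viewer.camera_params("top")
o=lambda q:(np.float64(q)+.5)/5-.5+[150,165]
q=inv(S,p2w(p,o([(477,118),(462,376)]),.040));print(q,"tray y",q[:,1].mean()+.0521,"edge",inv(S,p2w(p,o([(517,90),(498,412)]),.05)))
s=r.read_state();print(inv(S,s['tool_pos'][None]),s['contact_force'])
E
```

```text
[[ 0.07770344  0.00247388]
 [-0.07292412  0.00282649]] tray y 0.05475018488827023 edge [[ 0.09416253 -0.0208057 ]
 [-0.09235604 -0.02003407]]
[[0.00440416 0.13579726]] [0.57798205 4.64695604 3.45759752]
```

Request:
play_rows(
  deltas=[
    [-0.5,0,0.1,0,0,0,9.3],
    [-1.2,0,0.1,0.004,-0.004,0,9.3],
    [-2,0,0.1,0.004,-0.004,0,9.3],
    [-2.8,-0.05,0.1,0.004,-0.004,0,9.3],
    [-3.5,-0.1,0.1,0.004,-0.004,0,9.3],
    [-4.1,-0.1,0.1,0.004,-0.004,0,9.3],
    [-4.6,-0.1,0.1,0.004,-0.004,0,9.3],
    [-5,-0.1,0.1,0.004,-0.004,0,9.3],
    [-5,-0.1,0.1,0.004,-0.004,0,9.3],
    [-5,-0.1,0.1,0.004,-0.004,0,9.3],
  ],
)

```text
time: 19.25
tool_pos: [0.5107, 0.1117, 0.0498]
tool_rot: [2.299, 2.139, -0.013]
contact_force: [0.6, 2.0, 1.7]
opening: 0.0929
grip_force: 0.9
```

```bash
python3 - <<'E'
from h import *
S=np.load("S.npy");s=r.read_state();print(s['tool_pos'],s['contact_force'],inv(S,s['tool_pos'][None]))
f=W(S,[(.003,.08,0)])[0]; go(f[0],f[1],.051,np.pi/2+S[2])
E
```

```text
[0.51071379 0.11171813 0.04978708] [0.5668801  2.00389337 1.74250381] [[0.00157304 0.08274004]]
t 19.25 delta [-0.27  0.14 -0.12] [-0.005  0.007 -0.003] dist cm 0.3 rows 0.1 0.0
```

Request:
play_rows(
  deltas=[
    [-0.2,0,0,0,0,0,9.3],
    [-0.3,0,0,0,0,0,9.3],
    [-0.3,0,0,0,0,0,9.3],
    [0.2,0,0,0,0,0,9.3],
    [1.5,0,0,0,0,0,9.3],
    [3,0,-1,0,0,0,9.3],
    [5,0,-6,0,0,0,9.3],
    [9,0,-12,0,0,0,9.3],
    [14,0,-16,0,0,0,9.3],
    [19,0,-18,0,0,0,9.3],
    [19,0,-18,0,0,0,9.3],
    [19,0,-18,0,0,0,9.3],
  ],
)

```text
time: 20.75
tool_pos: [0.5247, 0.3036, 0.2293]
tool_rot: [2.296, 2.142, -0.01]
contact_force: [0.7, -1.1, -0.1]
opening: 0.0929
grip_force: 0.0
```

```bash
python3 - <<'E'
from h import *
S=np.load("S.npy");s=r.read_state();print(s['tool_pos'],s['contact_force'])
t=viewer.get_image("top")[165:265,150:290,::-1];c=viewer.get_image("scene")[190:310,140:330,::-1]
cv2.imwrite("pics/f.png",np.vstack([cv2.resize(t,(420,300),interpolation=cv2.INTER_CUBIC),cv2.resize(c,(420,265),interpolation=cv2.INTER_CUBIC)]))
E
```

```text
[0.52468345 0.30362359 0.22929731] [ 0.74389021 -1.14734128 -0.10628205]
```

View pics/f.png

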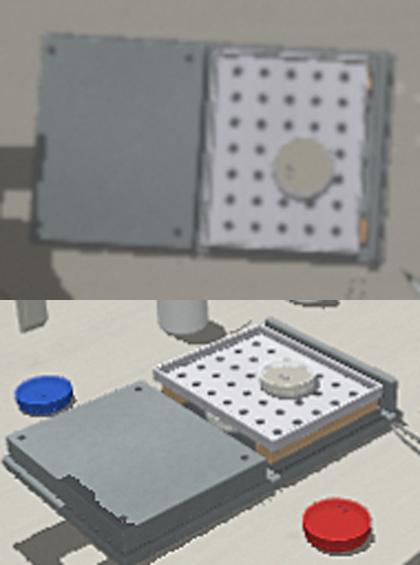

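The tray sits flat in the bay on both spacers with its dish on it. Its corner holes are at (238,72), (344,77), (228,230) and (333,237). One last numeric check.

```bash
python3 - <<'E'
from h import *
S=np.load("S.npy");p=viewer.camera_params("top")
o=lambda q:(np.float64(q)+.5)/3-.5+[150,165]
q=inv(S,p2w(p,o([(238,72),(344,77),(228,230),(333,237)]),.038));print(q,q.mean(0))
d=q[0]+q[1]-q[2]-q[3];print("yaw",d[1]/d[0])
sticks("top",.034,S,20)
E
```

```text
[[ 0.07418339  0.04936604]
 [ 0.07448364 -0.05416065]
 [-0.0797966   0.05021429]
 [-0.08141161 -0.05178378]] [-0.00313529 -0.00159103]
yaw -0.010407794651049886
[388. 213.] ctr mm [ 503. -389.] [144.  12.] yaw -3.114 stand [[ 0.0282 -0.4177]]
[173. 281.] ctr mm [316. 239.] [63. 52.] yaw -2.648 stand [[-0.2013  0.1961]]
[ 96. 284.] ctr mm [310. 465.] [ 9. 28.] yaw 2.739 stand [[-0.2227  0.4217]]
```

```bash
python3 -c "
from rig import r
print(r.close_job())"
```

```text
the job is handed in; nothing more can be done
None
```

The job is handed in, with no verdict shown: both thick spacers lie in their lanes, and the tray rests on them with its dish aboard, centred to about 3 mm and square to about 0.01 rad by the top camera; the thin stick has not moved.

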